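# Sort washed hand scrapers back into their colour-coded caddies

## Robot

A 6-joint arm with a two-finger parallel gripper is mounted at the origin on the work surface; the furniture and walls round the work are solid. World frame = base frame: x ahead of the robot, y to its left, z up, the work surface at z = 0. Lengths are in m, angles in rad, forces in N, time in s.
With the tool pointing down it reaches from about 0.275 to 0.775 m from the base axis. Payload 14.6 kg.
Tool frame: the origin (TCP) lies midway between the tips of the shut fingers; the grasp point (between the pads) lies 19 mm behind it; z points along the fingers, y is the line along which they close (so a half turn about z gives the same grasp; the last joint's range is limited). The gripper opens to 85 mm and grips with 20 to 120 N. Pads are 22 mm wide; open, the fingers measure 114 mm over their backs; the gripper's body (76 mm by 85 mm) begins 54 mm behind the grasp point. The pads swing forward as they close: fully open they stand 13 mm farther back than shut.
Start: joints at [-1.427, 0.263, -0.048, 1.259, 0, 1.415], TCP at [0.155, -0.502, 0.195] pointing down, gripper open.
Joint ranges: [-2.65, 2.65], [-0.89, 1.7], [-1.18, 1.37], [-2.13, 2.11], [-1.35, 1.29], [-3.14, 3.14]. Speed limits (rad/s): [1.89, 1.89, 2.57, 2.79, 3.14, 3.14].

## Interface

Orientations are given as [roll, pitch, yaw] about the fixed x, y, z axes, in that order (R = Rz(yaw) Ry(pitch) Rx(roll)).
In Python, from cell import env gives the robot as it stands.
- The arm moves only by the tool jog_arm, never from a script. Its argument "steps" is a list of rows, each an object with "gripper": the finger opening in mm, from 0 to 85.4; "delta_pos": the shift along the tool's x, y, z in mm, a list of three; "roll": the turn about the tool's z in degrees. A call has exactly 10 rows; each row is the pose to reach, as a shift and turn from the pose commanded when the call began, along the tool's axes at that moment; what a row does not reach only later rows make up. A row lasts 1/12 s, in which the tool goes at most 41.7 mm and 7.16 degrees, less where a joint would pass 70% of its speed; a pose out of reach is approached as far as the arm can. A call with a gripper value outside its range is refused whole. The fingers move at their own pace and stop on an object; "newtons" is the grip in N (left out, the last holds). Time passes only in rows, so rows that repeat a pose let the fingers close, or fill a call up. It gives the time, the measured TCP pose, the force, the opening and the grip force at its end, in the units of the state.
- env.state(): the state, without advancing time (a new reading comes with each control period).
- env.grab_frame(name): name is "scene" or "top" or "wrist"; returns a dict with "color" (384x512x3 uint8, red, green, blue), "range_z" (384x512 float32, m along the optical axis (not along the pixel's ray), 0 where there is no reading), "fx", "fy", "cx", "cy" (pixels), "R" (3x3) and "t" (3): a world point X has camera coordinates R X + t. Camera axes: x right, y down, z forward; pixel columns grow to the right and rows downward; lengths in m; the calibration is good to about 2 mm. A picture is of the moment at which its call begins.
- env.finish_job(): hands the job in; it is judged then, once.
Trained networks look in a picture, given as the dict that the camera call returned (one of the last four; its "shot" number tells which), for a name from the list of things; names that differ only in an ending like _2 or _b are one class to them, and where a whole thing is asked for, a point or a joint stands for the part that bears it (a point fixed in the world has none). Each returns a list of dicts, best first, with "p" (0 to 1); they miss things now and then, are a little off and sometimes report something else, mostly with a low value. They report only what shows in the picture. A call takes as long as a camera call.
- env.silhouettes(name, picture): "mask" (384x512 bool, what is visible of it) and "box" ([left, top, width, height] in pixels, round what is visible of it).
- env.mark_of(name, picture): "xy" ([column, row] in pixels: a listed point, or the origin of a listed thing).
The state is a dict: "time_s": time; "qpos": joint angles; "qd": joint speeds; "tau": joint torques, N m; "eef_pos": TCP position; "orientation": TCP orientation; "force": force on the tool from outside, world axes, zero at the start; "torque": the same for the moment, N m; "opening": finger opening in m; "grasp_force": force on a finger pad.
Only numpy, scipy, OpenCV 4.12 (cv2) and the standard library are available. Lean on these libraries where they do the work, as an engineer would, in place of code of your own. Each camera call takes 0.05 s, during which the arm holds its last target. There are 200 camera calls.

## Task

The washed hand scrapers in the drying rack are dry: put each one back in the caddy of its own colour, red ones in the red caddy and the blue one in the blue caddy, blade down and grip bar up, standing in a slot of its own. Red is used for nuts and blue is nut-free, so a scraper must never touch the caddy of the other colour. Leave the mug, the jar, the small bowl and the blue-handled fork where they are.

Things in the scene. Friction and masses are not known exactly. Their poses are not given: they have to be found in the camera images.
- scraper_red_1: red plastic hand scraper, 116 mm wide, 110 high, 60 to 100 g: 5 mm blade and, along its top, a grip bar 13 mm thick (95 to 110 mm above the lower edge). Origin: middle of the lower edge; z up the blade, y along the edge, x through the thickness (faces alike). Starts in one of the rack's slots, y along the rack's y, its z leaning 0.55 rad from vertical toward the rack's -x side
- scraper_red_2: second red plastic hand scraper, 116 mm wide, 110 high, 60 to 100 g: 5 mm blade and, along its top, a grip bar 13 mm thick (95 to 110 mm above the lower edge). Origin: middle of the lower edge; z up the blade, y along the edge, x through the thickness (faces alike). Starts in one of the rack's slots, y along the rack's y, its z leaning 0.55 rad from vertical toward the rack's -x side
- scraper_blue: blue plastic hand scraper, 116 mm wide, 110 high, 60 to 100 g: 5 mm blade and, along its top, a grip bar 13 mm thick (95 to 110 mm above the lower edge). Origin: middle of the lower edge; z up the blade, y along the edge, x through the thickness (faces alike). Starts in one of the rack's slots, y along the rack's y, its z leaning 0.55 rad from vertical toward the rack's -x side
- caddy_red: red plastic caddy 89 (x) x 139 (y) x 65 mm high, open above, fixed. Two empty slots run along its y, centred at x = -31 and +31 mm, each 20 mm wide, 132 mm long, floor 4 mm above the counter; between them a solid grey divider 42 mm wide, 64 high. Origin: centre of the underside, z up. A scraper standing in a slot shows its top 49 mm above the rim
- caddy_blue: blue plastic caddy 89 (x) x 139 (y) x 65 mm high, open above, fixed. Two empty slots run along its y, centred at x = -31 and +31 mm, each 20 mm wide, 132 mm long, floor 4 mm above the counter; between them a solid grey divider 42 mm wide, 64 high. Origin: centre of the underside, z up. A scraper standing in a slot shows its top 49 mm above the rim
- rack: white drip tray 226 x 152 mm (x -131 to +95) with three leaning slots, fixed. Origin on the counter under the middle slot, z up, -x side toward the robot. Slots at x = -68, 0, +68 mm: a ledge 18 mm up carries the scraper's lower edge, with an 11 mm lip on its +x side; a wire rest under its -x face reaches 75 mm up the blade. Grip bars are 45 mm apart; a scraper draws out along its own z
- mug: green mug, 77 mm across, 101 mm high, loose; leave it. Origin at its underside
- nut_jar: jar with a green lid, 65 mm across, 114 mm high, loose; leave it. Origin at its underside
- nib_cup: small steel bowl of cocoa nibs, 76 mm across, 35 mm high, loose; leave it. Origin at its underside
- blue_fork: dipping fork with a blue handle, 237 mm long, 12 mm high, lying loose; leave it, it is not one of the scrapers. Origin at its middle, handle to its +y

How it is judged:
By the outcome, as a careful person would: the job done as asked, in the order asked, and still so for the second after the job is handed in, with the robot touching nothing.
It also fails if it takes over 69 s, if anything falls off the work surface, if the arm or the gripper's body presses on something with over 40 N, if the wrist force passes 120 N, or if a joint passes its speed limit or range.

## Working session

There is one attempt and no reset: what is moved stays moved. The work goes in short steps, Python scripts to look and compute and a tool call to move; the robot and the scene stay as the last step left them, time stands still between calls to the robot, and variables do not carry over. Pictures are saved under pics/ and viewed, at most 10 in all, crops included, and the job is handed in when it is done.

Besides the shell and the picture viewer there is one more tool, called after ">>>" in YAML: its name, and indented under it one key for each argument. jog_arm: Moves the arm, as the interface text tells. Its arguments: {"type":"object","properties":{"steps":{"type":"array","items":{"type":"object","properties":{"gripper":{"type":"number"},"delta_pos":{"type":"array","items":{"type":"number"}},"roll":{"type":"number"}}}},"newtons":{"type":"number"}},"required":["steps"]}

```bash
ls; mkdir -p pics; cat > h.py <<'E'
import numpy as np, cv2
from cell import env
def pts(f,mask=None):
    z=f["range_z"]; v,u=np.nonzero((z>0)&(mask if mask is not None else True))
    d=z[v,u]; c=np.stack([(u-f["cx"])/f["fx"]*d,(v-f["cy"])/f["fy"]*d,d],1)
    return (c-f["t"])@f["R"], f["color"][v,u]
def proj(f,X):
    c=f["R"]@np.asarray(X)+f["t"]; return [f["fx"]*c[0]/c[2]+f["cx"],f["fy"]*c[1]/c[2]+f["cy"]]
E
python3 - <<'E'
from h import *
np.set_printoptions(precision=4,suppress=True)
print(env.state())
fs={}
for n in ["scene","top"]:
    f=env.grab_frame(n); fs[n]=f
    cv2.imwrite(f"pics/{n}0.png",f["color"][...,::-1])
    print(n,"cam at",-f["R"].T@f["t"])
    for nm in ["scraper_red_1","scraper_blue","caddy_red","caddy_blue","rack","mug","nut_jar","nib_cup","blue_fork"]:
        for s in env.silhouettes(nm,f)[:3]:
            P,_=pts(f,s["mask"])
            if len(P): print(nm,round(s["p"],2),s["box"],"med",np.median(P,0),"lo",np.percentile(P,2,0),"hi",np.percentile(P,98,0))
E
```

```text
pics
{'time_s': 0.0, 'qpos': array([-1.4273,  0.2635, -0.0489,  1.2594,  0.    ,  1.4155]), 'qd': array([-0.0013,  0.0005, -0.0004,  0.0009, -0.0019,  0.0005]), 'tau': array([ -0.0031, -63.763 ,  38.4572,   0.0137,  -0.0002,   0.    ]), 'eef_pos': array([ 0.1545, -0.5014,  0.1941]), 'orientation': array([-3.1405, -0.0002,  0.2988]), 'force': array([0.2239, 0.4939, 0.2514]), 'torque': array([-0.0074, -0.0001, -0.0272]), 'grasp_force': 0.0, 'opening': 0.08543738533595457}
scene cam at [-0.3056  0.8286  0.5593]
scraper_red_1 0.68 [282.8, 138.2, 42.7, 28.9] med [0.524  0.0658 0.0824] lo [ 0.5004 -1.494  -0.7052] hi [1.9854 0.1115 0.115 ]
scraper_red_1 0.63 [294.4, 144.8, 47.7, 30.4] med [0.458  0.0669 0.0799] lo [0.4326 0.0106 0.0235] hi [0.4938 0.1163 0.1146]
scraper_blue 0.55 [272.0, 130.1, 39.3, 27.0] med [0.5881 0.0563 0.0875] lo [ 0.5674 -0.0126  0.0247] hi [0.6291 0.0979 0.1149]
caddy_red 0.73 [226.9, 177.3, 68.4, 54.6] med [0.3853 0.3024 0.0554] lo [0.3667 0.2235 0.0056] hi [0.457  0.3626 0.0672]
caddy_blue 0.59 [199.1, 163.4, 62.0, 45.8] med [0.5237 0.3269 0.0594] lo [0.4819 0.22
[... 1300 characters left out ...]
5 [203.5, 129.6, 64.4, 50.0] med [0.5347 0.2994 0.061 ] lo [0.4847 0.2287 0.0005] hi [0.5895 0.3693 0.0665]
rack 0.91 [299.2, 112.7, 68.9, 94.2] med [0.5631 0.0676 0.0072] lo [ 0.4331 -0.0269  0.0012] hi [0.6576 0.128  0.0321]
mug 0.74 [146.9, 216.0, 37.7, 44.2] med [0.326  0.4673 0.0281] lo [0.2886 0.4183 0.0036] hi [0.3767 0.4915 0.1015]
nut_jar 0.64 [138.3, 131.5, 35.1, 31.8] med [0.5438 0.4795 0.111 ] lo [0.5187 0.454  0.0061] hi [0.5795 0.5135 0.1156]
nib_cup 0.57 [270.0, 228.0, 32.2, 29.5] med [0.3289 0.1704 0.0205] lo [0.2958 0.1368 0.0149] hi [0.3636 0.2059 0.0335]
blue_fork 0.52 [189.0, 254.6, 82.3, 17.0] med [0.2715 0.3447 0.0099] lo [0.2544 0.2899 0.0012] hi [0.2894 0.401  0.0142]
```

```bash
python3 - <<'E'
from h import *
np.set_printoptions(precision=4,suppress=True)
ims=[]
for n in ["top","scene"]:
    f=env.grab_frame(n)
    print(n)
    for nm in ["scraper_red_1","scraper_blue"]:
        for s in env.silhouettes(nm,f)[:2 if "red" in nm else 1]:
            m=cv2.erode(s["mask"].astype(np.uint8),np.ones((2,2)))>0
            P,_=pts(f,m); P=P[(P[:,2]>-.01)&(P[:,2]<.13)]
            B=P[P[:,2]>.1]
            r=cv2.minAreaRect((B[:,:2]*1000).astype(np.float32))
            c=np.median(P,0); u,sv,vt=np.linalg.svd(P[P[:,2]<.085]-P[P[:,2]<.085].mean(0),full_matrices=False)
            print(nm,round(s["p"],2),"bar rect",r,"zmax",np.percentile(B[:,2],[50,98]),"n",len(B),"blade normal",vt[2],"at",P[P[:,2]<.085].mean(0))
    for nm in ["caddy_red","caddy_blue","rack"]:
        s=env.silhouettes(nm,f)[0]; m=cv2.dilate(s["mask"].astype(np.uint8),np.ones((5,5)))>0
        P,_=pts(f,m)
        T=P[(P[:,2]>.058)&(P[:,2]<.075)] if nm!="rack" else P[(P[:,2]>.002)&(P[:,2]<.03)]
        print(nm,cv2.minAreaRect((T[:,:2]*1000).astype(np.float32)),"z",np.median(T[:,2]),len(T), [ [round(float(a)) for a in q] for q in cv2.boxPoints(cv2.minAreaRect((T[:,:2]*1000).astype(np.float32)))])
    ims.append(f["color"][...,::-1])
a=cv2.resize(ims[0][90:290,130:390],None,fx=3,fy=3,interpolation=cv2.INTER_CUBIC)
cv2.imwrite("pics/a.png",a); 
b=cv2.resize(ims[1][110:280,160:370],None,fx=3.5,fy=3.5,interpolation=cv2.INTER_CUBIC); cv2.imwrite("pics/b.png",b)
E
```

```text
top
scraper_red_1 0.8 bar rect ((510.6255187988281, 54.966182708740234), (113.4341049194336, 15.841667175292969), 83.80398559570312) zmax [0.1104 0.1144] n 308 blade normal [-0.9125  0.221  -0.3442] at [0.5416 0.0486 0.0532]
scraper_red_1 0.57 bar rect ((443.0845031738281, 59.66294860839844), (115.85726928710938, 14.816526412963867), 83.73971557617188) zmax [0.1103 0.1146] n 290 blade normal [-0.8457  0.092  -0.5256] at [0.4756 0.0582 0.0563]
scraper_blue 0.65 bar rect ((442.8508605957031, 59.690155029296875), (115.86155700683594, 15.320284843444824), 83.6780014038086) zmax [0.11   0.1145] n 317 blade normal [-0.8622  0.1158 -0.4931] at [0.4751 0.0562 0.0558]
caddy_red ((604.0357666015625, 39.23229217529297), (115.45044708251953, 12.833884239196777), 84.63929748535156) z 0.067221657854132 108 [[592, -18], [605, -19], [616, 96], [603, 97]]
caddy_blue ((537.9489135742188, 298.9244689941406), (94.80878448486328, 144.42547607421875), 11.109711647033691) z 0.06302832651748831 1429 [[478, 361], [505, 219], [598, 237], [571, 379]]
rack ((547.1273803710938, 48.06116485595703), (164.501022338
[... 637 characters left out ...]
 (53.36227798461914, 126.36922454833984), 19.9003849029541) zmax [0.1086 0.1139] n 122 blade normal [ 0.8228 -0.0474  0.5664] at [0.6088 0.0628 0.0567]
caddy_red ((408.3134765625, 331.99090576171875), (147.076171875, 242.43894958496094), 17.96673583984375) z 0.06513887992031633 1056 [[301, 425], [376, 194], [516, 239], [441, 470]]
caddy_blue ((517.3051147460938, 299.6744384765625), (136.5847930908203, 152.82289123535156), 10.359321594238281) z 0.06522839111390605 966 [[436, 363], [464, 212], [598, 237], [571, 387]]
rack ((561.8295288085938, 24.538108825683594), (213.84521484375, 284.2530212402344), 83.86304473876953) z 0.00907035402339037 1463 [[409, -67], [692, -97], [715, 116], [432, 146]]
```

View pics/a.png

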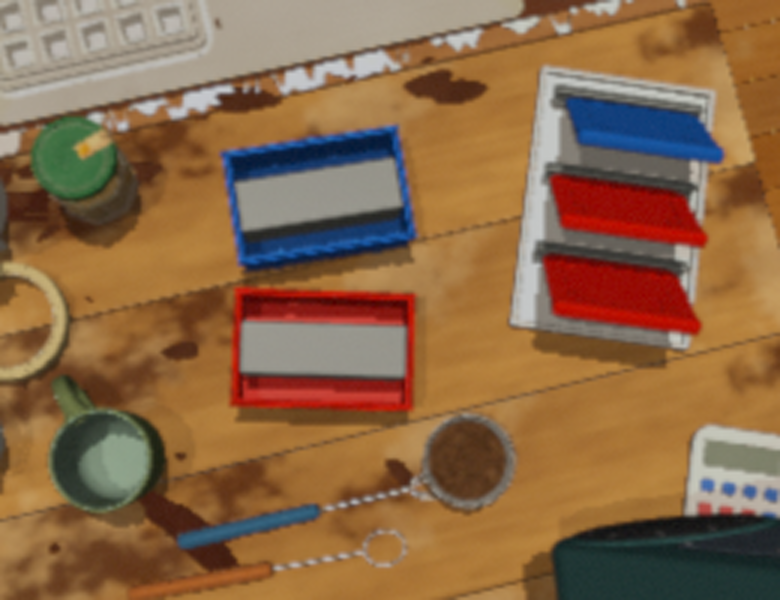

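View pics/b.png

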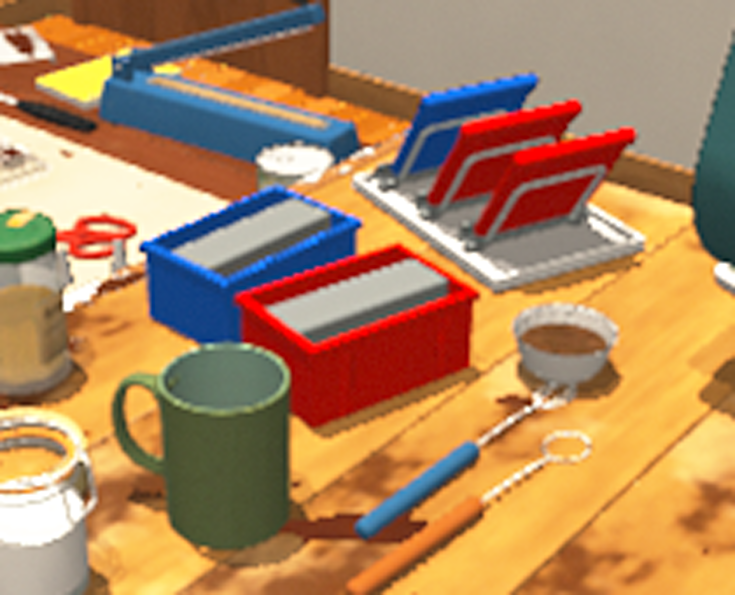

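The pictures show the blue scraper in the far slot at crop (640,130), the reds at (630,210) and (620,290), and the blue and red caddies at (318,195) and (322,350). The tool stays vertical, so I'll grip the bars across the rack's x axis.

>>> jog_arm:
  steps:
    - {"delta_pos": [20, -23, -20], "roll": -4, "gripper": 85}
    - {"delta_pos": [50, -58, -35], "roll": -10, "gripper": 85}
    - {"delta_pos": [75, -87, -50], "roll": -16, "gripper": 85}
    - {"delta_pos": [100, -116, -60], "roll": -22, "gripper": 85}
    - {"delta_pos": [125, -145, -70], "roll": -28, "gripper": 85}
    - {"delta_pos": [150, -174, -70], "roll": -34, "gripper": 85}
    - {"delta_pos": [175, -203, -70], "roll": -40, "gripper": 85}
    - {"delta_pos": [200, -232, -70], "roll": -46, "gripper": 85}
    - {"delta_pos": [225, -261, -70], "roll": -52, "gripper": 85}
    - {"delta_pos": [250, -290, -70], "roll": -58, "gripper": 85}

```text
time_s: 2.43
eef_pos: [0.3082, -0.1493, 0.2648]
orientation: [3.141, 0.0, 1.316]
force: [1.0, -0.6, 0.3]
opening: 0.0852
grasp_force: 0.0
```

```bash
cat >> h.py <<'E'
def go(x,y,z,yaw):
    s=env.state(); p=s["eef_pos"]; w=s["orientation"][2]; d=np.array([x,y,z])-p
    print("from",np.round(p,4),"yaw",round(np.degrees(w),1),"delta mm",np.round(1000*np.array([d[0]*np.cos(w)+d[1]*np.sin(w), d[0]*np.sin(w)-d[1]*np.cos(w), -d[2]]),1),"roll",round(np.degrees(w)-yaw,1))
def colors(C):
    h=cv2.cvtColor(C.reshape(1,-1,3),cv2.COLOR_RGB2HSV)[0].astype(int)
    return ((h[:,0]<8)|(h[:,0]>172))&(h[:,1]>150)&(h[:,2]>60), (h[:,0]>100)&(h[:,0]<128)&(h[:,1]>140)&(h[:,2]>50)
E
python3 - <<'E'
from h import *
go(.40,.06,.265,83.7)
f=env.grab_frame("top"); P,C=pts(f); r,b=colors(C)
for n,m in(("red",r),("blue",b)):
    T=P[m&(P[:,1]>.19)&(P[:,1]<.42)&(P[:,2]>.055)&(P[:,2]<.075)&(P[:,0]>.33)&(P[:,0]<.62)]
    print(n,cv2.minAreaRect((T[:,:2]*1000).astype(np.float32)),len(T),np.median(T[:,2]))
    for lo,hi in((.41,.48),(.48,.545),(.545,.61)):
        B=P[m&(P[:,1]>-.05)&(P[:,1]<.15)&(P[:,2]>.1)&(P[:,0]>lo)&(P[:,0]<hi)]
        if len(B)>50: print(" bar",cv2.minAreaRect((B[:,:2]*1000).astype(np.float32)),len(B),B.mean(0),np.percentile(B[:,2],97))
E
```

```text
from [ 0.3082 -0.1493  0.2648] yaw 75.4 delta mm [ 2.256e+02  3.600e+01 -2.000e-01] roll -8.3
red ((413.8253479003906, 291.1693420410156), (93.46076965332031, 143.09951782226562), 0.04817698150873184) 464 0.06308533418080359
 bar ((443.38323974609375, 60.4525146484375), (113.50627136230469, 14.722870826721191), 83.18097686767578) 292 [0.44316955 0.06202505 0.11021347] 0.11475554853034223
 bar ((511.26629638671875, 55.354740142822266), (114.87955474853516, 14.918769836425781), 83.73470306396484) 285 [0.51061752 0.05638261 0.11005133] 0.11385688719035501
blue ((537.6458740234375, 297.89312744140625), (93.52790069580078, 140.02943420410156), 11.206340789794922) 429 0.06298903264182577
 bar ((578.1549072265625, 42.74142074584961), (113.28998565673828, 15.507832527160645), 84.91625213623047) 258 [0.57740097 0.04380058 0.11043819] 0.11429238806067642
```

>>> jog_arm:
  steps:
    - {"delta_pos": [25, 8, 0], "roll": 0, "gripper": 45}
    - {"delta_pos": [55, 18, 0], "roll": -2, "gripper": 45}
    - {"delta_pos": [85, 28, 0], "roll": -4, "gripper": 45}
    - {"delta_pos": [120, 40, 5], "roll": -6, "gripper": 45}
    - {"delta_pos": [155, 52, 10], "roll": -8, "gripper": 45}
    - {"delta_pos": [185, 62, 15], "roll": -8, "gripper": 45}
    - {"delta_pos": [210, 70, 20], "roll": -8, "gripper": 45}
    - {"delta_pos": [228, 75, 25], "roll": -8, "gripper": 45}
    - {"delta_pos": [236, 78, 25], "roll": -8, "gripper": 45}
    - {"delta_pos": [236, 78, 25], "roll": -8, "gripper": 45}

```text
time_s: 3.32
eef_pos: [0.4445, 0.058, 0.2393]
orientation: [-3.141, -0.0, 1.453]
force: [0.6, -0.1, 0.2]
opening: 0.045
grasp_force: 0.0
```

```bash
python3 - <<'E'
from h import *
go(.443,.06,.235,83.5)
f=env.grab_frame("wrist"); print("cam",-f["R"].T@f["t"], f["R"][2])
P,C=pts(f); r,b=colors(C)
for lo,hi in((.41,.48),(.48,.545),(.545,.61)):
    B=P[(r|b)&(P[:,1]>-.05)&(P[:,1]<.15)&(P[:,2]>.1)&(P[:,2]<.13)&(P[:,0]>lo)&(P[:,0]<hi)]
    if len(B)>50: print(" bar",cv2.minAreaRect((B[:,:2]*1000).astype(np.float32)),len(B),B.mean(0),np.percentile(B[:,2],97))
print(env.state()["opening"])
cv2.imwrite("pics/w1.png",f["color"][...,::-1])
E
```

```text
from [0.4445 0.058  0.2393] yaw 83.2 delta mm [ 1.8 -1.8  4.3] roll -0.3
cam [0.45345569 0.13321359 0.41815061] [-0.03522838 -0.29409938 -0.95512539]
 bar ((442.2659606933594, 59.970298767089844), (113.86000061035156, 15.787862777709961), 83.5501937866211) 1469 [0.44256806 0.06407666 0.11035499] 0.11346532845587146
 bar ((509.9029846191406, 54.800933837890625), (114.1792984008789, 14.965014457702637), 83.7530517578125) 1349 [0.50940646 0.05841221 0.11078619] 0.11344715880809404
 bar ((576.9262084960938, 42.83991241455078), (112.27977752685547, 15.42219066619873), 84.3876724243164) 1252 [0.57541325 0.04674578 0.11101594] 0.11350834771585225
0.04475663746871563
```

View pics/w1.png

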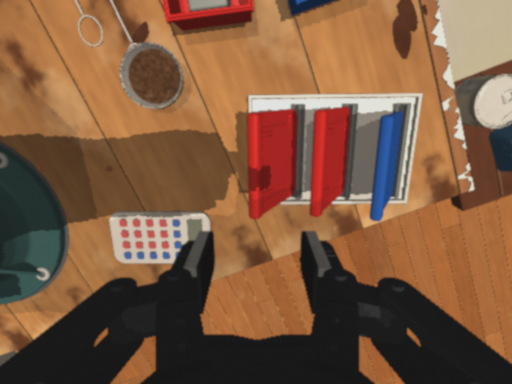

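The wrist view shows the red bars at columns 250–262 and 315–325 and the blue at 380, agreeing with the top view to 1 mm. Next I go down on the nearest red bar.

>>> jog_arm:
  steps:
    - {"delta_pos": [2, -2, 25], "roll": -0.3, "gripper": 45}
    - {"delta_pos": [2, -2, 55], "roll": -0.3, "gripper": 45}
    - {"delta_pos": [2, -2, 85], "roll": -0.3, "gripper": 45}
    - {"delta_pos": [2, -2, 110], "roll": -0.3, "gripper": 45}
    - {"delta_pos": [2, -2, 130], "roll": -0.3, "gripper": 45}
    - {"delta_pos": [2, -2, 143], "roll": -0.3, "gripper": 45}
    - {"delta_pos": [2, -2, 143], "roll": -0.3, "gripper": 45}
    - {"delta_pos": [2, -2, 143], "roll": -0.3, "gripper": 8}
    - {"delta_pos": [2, -2, 143], "roll": -0.3, "gripper": 8}
    - {"delta_pos": [2, -2, 143], "roll": -0.3, "gripper": 8}
  newtons: 25

```text
time_s: 4.2
eef_pos: [0.443, 0.0589, 0.0978]
orientation: [3.14, -0.0, 1.455]
force: [-0.5, -0.0, -0.0]
opening: 0.0094
grasp_force: 0.0
```

```bash
python3 - <<'E'
from h import *
s=env.state(); print(s["opening"],s["grasp_force"],s["eef_pos"])
f=env.grab_frame("wrist"); g=env.grab_frame("scene")
w=cv2.resize(f["color"][130:384,130:400],None,fx=1.5,fy=1.5); 
q=cv2.resize(g["color"][100:200,240:370],(496,381))
cv2.imwrite("pics/w2.png",np.hstack([w[:381,:300+0] if 0 else cv2.resize(w,(300,381)),q])[...,::-1])
E
```

```text
0.009380021993132691 0.0 [0.44300929 0.05886026 0.09776029]
```

View pics/w2.png

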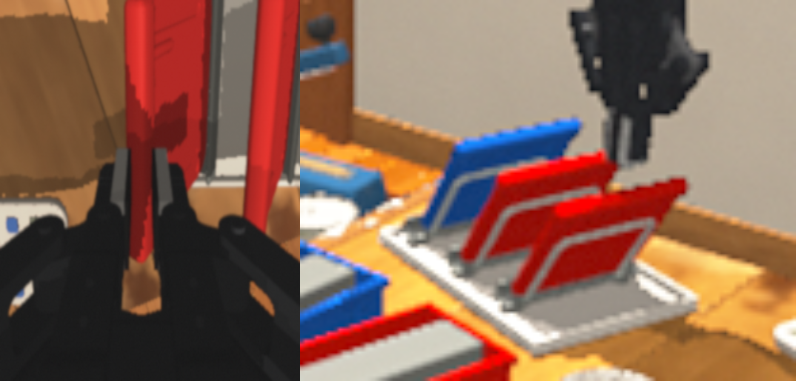

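```bash
python3 - <<'E'
from h import *
np.set_printoptions(precision=4,suppress=True)
s=env.state(); tcp=s["eef_pos"]; print(s["time_s"],tcp,s["qpos"],s["opening"])
for n in ["scene","top","wrist"]:
    f=env.grab_frame(n); print(n,"tcp px",proj(f,tcp),"bar end px",proj(f,[.4425,.003,.11]),proj(f,[.4425,.117,.11]))
    P,C=pts(f); dark=(C.max(1)<110)&(C.astype(int).max(1)-C.min(1)<30)
    m=dark&(abs(P[:,0]-.44)<.06)&(P[:,2]>.10)&(P[:,2]<.16)&(P[:,1]>-.15)&(P[:,1]<.15)
    Q=P[m]
    for lo in np.arange(.10,.16,.01):
        q=Q[(Q[:,2]>=lo)&(Q[:,2]<lo+.01)]
        if len(q)>3: print(round(lo,3),len(q),np.median(q,0),q.min(0),q.max(0))
E
```

```text
4.3 [0.4429 0.0591 0.0974] [-0.0501  0.186  -0.4297  0.9536 -0.      1.6357] 0.007875545745503695
scene tcp px [np.float64(323.4569206322674), np.float64(155.03097360616425)] bar end px [np.float64(338.5758279225794), np.float64(146.28558703939683)] [np.float64(308.03042219872594), np.float64(155.77281512942082)]
0.13 9 [0.4363 0.0602 0.1381] [0.4316 0.0542 0.1354] [0.4525 0.0696 0.1394]
0.14 25 [0.435  0.0655 0.1458] [0.4262 0.0524 0.14  ] [0.4523 0.0712 0.1498]
0.15 36 [0.4322 0.0659 0.1551] [0.4255 0.053  0.1502] [0.454  0.0709 0.16  ]
top tcp px [np.float64(337.7001206012849), np.float64(195.56360809652648)] bar end px [np.float64(363.2461455927554), np.float64(195.97743844158043)] [np.float64(313.8468539883812), np.float64(194.44588030193017)]
0.14 7 [0.4302 0.0685 0.1481] [0.4264 0.0632 0.14  ] [0.4501 0.0707 0.1499]
0.15 5 [0.4344 0.0713 0.1539] [0.4273 0.0687 0.1515] [0.4386 0.072  0.1591]
wrist tcp px [np.float64(257.3502890506091), np.float64(218.19927470363223)] bar end px [np.float64(266.48131611867353), np.float64(303.8119273227901)] [np.float64(244.7456708793879), np.float64(130.1573375270552)]
0.13 56 [0.4389 0.0707 0.1388] [0.4333 0.0689 0.1366] [0.4539 0.0716 0.14  ]
0.14 484 [0.447  0.069  0.1459] [0.426  0.0638 0.14  ] [0.4603 0.0719 0.15  ]
0.15 635 [0.4392 0.0685 0.1547] [0.4262 0.0496 0.15  ] [0.4603 0.0722 0.16  ]
```

```bash
python3 - <<'E'
from h import *
np.set_printoptions(precision=4,suppress=True)
for n in ["scene","wrist"]:
    f=env.grab_frame(n)
    P,C=pts(f); r,b=colors(C)
    m=~r&~b&(abs(P[:,0]-.44)<.03)&(P[:,2]>.09)&(P[:,2]<.145)&(P[:,1]>.02)&(P[:,1]<.10)
    Q=P[m];c=C[m]; print(n)
    for lo in np.arange(.09,.145,.005):
        k=(Q[:,2]>=lo)&(Q[:,2]<lo+.005)
        if k.sum()>2: print(round(lo,3),k.sum(),np.median(Q[k],0),Q[k].min(0),Q[k].max(0),np.median(c[k],0))
E
```

```text
scene
0.11 11 [0.4414 0.0416 0.1142] [0.4372 0.0214 0.1127] [0.4487 0.0576 0.1148] [168. 126. 111.]
0.115 5 [0.4408 0.0479 0.1153] [0.4372 0.0269 0.1151] [0.4429 0.0708 0.1155] [173. 129. 115.]
0.135 13 [0.4343 0.0624 0.1376] [0.4322 0.0519 0.1352] [0.4513 0.07   0.1399] [98. 81. 79.]
0.14 18 [0.4355 0.0677 0.1434] [0.4248 0.0579 0.1402] [0.455  0.0726 0.1445] [90.5 82.  80.5]
wrist
0.09 4 [0.4511 0.0494 0.0933] [0.4501 0.0481 0.0908] [0.4521 0.0503 0.0948] [89.5 49.5 46. ]
0.105 37 [0.4365 0.08   0.1077] [0.4344 0.0583 0.1057] [0.4381 0.0922 0.1091] [117.  66.  41.]
0.135 72 [0.4387 0.07   0.1387] [0.4278 0.065  0.137 ] [0.4543 0.072  0.14  ] [84. 72. 67.]
0.14 218 [0.4393 0.0692 0.1426] [0.4258 0.0638 0.14  ] [0.4601 0.0721 0.145 ] [58.5 45.5 37.5]
```

The fingers shut above the bar: both cameras place their tips at z≈0.136 m while the state reads 0.097. The real tips therefore sit about 39 mm above the reported TCP. I'll reopen, go down part way and re-measure.

>>> jog_arm:
  steps:
    - {"delta_pos": [0, 0, 0], "roll": 0, "gripper": 45}
    - {"delta_pos": [0, 0, 0], "roll": 0, "gripper": 45}
    - {"delta_pos": [0, 0, 0], "roll": 0, "gripper": 45}
    - {"delta_pos": [0, 0, 0], "roll": 0, "gripper": 45}
    - {"delta_pos": [0, 0, 0], "roll": 0, "gripper": 45}
    - {"delta_pos": [0, 0, 5], "roll": 0, "gripper": 45}
    - {"delta_pos": [0, 0, 10], "roll": 0, "gripper": 45}
    - {"delta_pos": [0, 0, 15], "roll": 0, "gripper": 45}
    - {"delta_pos": [0, 0, 20], "roll": 0, "gripper": 45}
    - {"delta_pos": [0, 0, 20], "roll": 0, "gripper": 45}

```text
time_s: 5.38
eef_pos: [0.4417, 0.0593, 0.0755]
orientation: [-3.14, 0.0, 1.456]
force: [-0.1, 0.4, 0.7]
opening: 0.0454
grasp_force: 0.0
```

```bash
cat >> h.py <<'E'
def tips():
    s=env.state(); p=s["eef_pos"]; w=s["orientation"][2]; print("tcp",p.round(4),"open",round(s["opening"],4))
    for n in ["scene","wrist"]:
        P,C=pts(env.grab_frame(n)); g=C.astype(int); k=(g.max(1)<130)&(g.max(1)-g.min(1)<35)
        d=P-p; a=d[:,0]*np.cos(w)+d[:,1]*np.sin(w); y=d[:,0]*np.sin(w)-d[:,1]*np.cos(w)
        k&=(abs(a)<.013)&(abs(y)<.05)&(d[:,2]>-.01)&(d[:,2]<.07)
        for sg in (-1,1):
            q=k&(y*sg>0)
            if q.sum()>5: z=P[q,2]; lo=np.percentile(z,3); e=z<lo+.012; print(n,"side",sg,"tip z",round(lo,4),"y mm",np.percentile(y[q][e]*1000,[5,95]).round(1),"x mm",np.percentile(a[q][e]*1000,[5,95]).round(1),q.sum())
E
python3 - <<'E'
from h import *
tips()
E
```

```text
tcp [0.4417 0.0593 0.0755] open 0.0454
scene side -1 tip z 0.1176 y mm [-34.2 -25.6] x mm [-6.8 11.3] 62
scene side 1 tip z 0.1177 y mm [22.7 26.5] x mm [-10.1   9.1] 66
wrist side -1 tip z 0.1179 y mm [-33.8 -22.3] x mm [-7.3 11.4] 1139
wrist side 1 tip z 0.1209 y mm [22.4 34.9] x mm [-5.  11.5] 1087
```

>>> jog_arm:
  steps:
    - {"delta_pos": [0, 1, 7], "roll": 0, "gripper": 45}
    - {"delta_pos": [0, 1, 14], "roll": 0, "gripper": 45}
    - {"delta_pos": [0, 1, 20], "roll": 0, "gripper": 45}
    - {"delta_pos": [0, 1, 20], "roll": 0, "gripper": 45}
    - {"delta_pos": [0, 1, 20], "roll": 0, "gripper": 8}
    - {"delta_pos": [0, 1, 20], "roll": 0, "gripper": 8}
    - {"delta_pos": [0, 1, 20], "roll": 0, "gripper": 8}
    - {"delta_pos": [0, 1, 20], "roll": 0, "gripper": 8}
    - {"delta_pos": [0, 1, 20], "roll": 0, "gripper": 8}
    - {"delta_pos": [0, 1, 20], "roll": 0, "gripper": 8}
  newtons: 25

```text
time_s: 6.32
eef_pos: [0.4438, 0.0591, 0.057]
orientation: [3.141, -0.0, 1.456]
force: [-0.3, -0.1, 6.0]
opening: 0.0179
grasp_force: 22.7
```

>>> jog_arm:
  steps:
    - {"delta_pos": [0, -5, -8], "roll": 0, "gripper": 8}
    - {"delta_pos": [0, -9, -15], "roll": 0, "gripper": 8}
    - {"delta_pos": [0, -14, -23], "roll": 0, "gripper": 8}
    - {"delta_pos": [0, -20, -32], "roll": 0, "gripper": 8}
    - {"delta_pos": [0, -26, -43], "roll": 0, "gripper": 8}
    - {"delta_pos": [0, -33, -54], "roll": 0, "gripper": 8}
    - {"delta_pos": [0, -40, -66], "roll": 0, "gripper": 8}
    - {"delta_pos": [0, -47, -78], "roll": 0, "gripper": 8}
    - {"delta_pos": [0, -53, -88], "roll": 0, "gripper": 8}
    - {"delta_pos": [0, -53, -100], "roll": 0, "gripper": 8}

```text
time_s: 7.15
eef_pos: [0.388, 0.0655, 0.1574]
orientation: [-3.14, -0.0, 1.456]
force: [0.2, -0.3, -0.9]
opening: 0.0165
grasp_force: 24.4
```

```bash
cat >> h.py <<'E'
def held(red=True):
    s=env.state(); p=s["eef_pos"]; w=s["orientation"][2]; print("tcp",p.round(4),"yaw",round(np.degrees(w),1),"open",round(s["opening"],4),"F",round(s["grasp_force"],1))
    for n in ["scene","top","wrist"]:
        f=env.grab_frame(n); P,C=pts(f); m=colors(C)[0 if red else 1]
        d=P-p; a=d[:,0]*np.cos(w)+d[:,1]*np.sin(w); y=d[:,0]*np.sin(w)-d[:,1]*np.cos(w)
        m&=(abs(a)<.075)&(abs(y)<.09)&(d[:,2]>-.1)&(d[:,2]<.07)
        if m.sum()<20: continue
        y=y[m]*1000;z=P[m,2]*1000;a=a[m]*1000
        print(n,m.sum(),"z",np.percentile(z,[2,98]).round(),"x",np.percentile(a,[2,98]).round())
        for lo in range(int(np.percentile(z,2)),int(np.percentile(z,98)),15):
            k=(z>=lo)&(z<lo+15)
            if k.sum()>5: print("   z",lo+7,"y",np.percentile(y[k],[10,50,90]).round(1))
    return f
E
python3 - <<'E'
from h import *
f=held(); g=env.grab_frame("scene")
cv2.imwrite("pics/w3.png",np.hstack([f["color"],cv2.resize(g["color"][60:204,240:348],(288,384))])[...,::-1])
E
```

```text
tcp [0.388  0.0655 0.1574] yaw 83.4 open 0.0165 F 24.4
scene 877 z [118. 214.] x [-53.  58.]
   z 124 y [37.5 40.9 44. ]
   z 139 y [30.3 33.3 36.9]
   z 154 y [22.7 25.6 28.9]
   z 169 y [14.7 18.2 21.7]
   z 184 y [ 7.3 11.1 14. ]
   z 199 y [-5.1 -1.   5.8]
   z 214 y [-6.7 -4.4 -0.5]
top 560 z [124. 216.] x [-8. 57.]
   z 131 y [40.6 43.8 46.8]
   z 146 y [32.9 36.2 39.1]
   z 161 y [25.7 28.5 31.4]
   z 176 y [17.3 20.7 23.9]
   z 191 y [11.2 13.6 15.9]
   z 206 y [-4.   2.8  8.7]
   z 221 y [-2.   1.8  4.4]
wrist 11583 z [124. 215.] x [-44.  57.]
   z 130 y [40.  43.  46.1]
   z 145 y [32.4 35.5 38.5]
   z 160 y [24.8 27.7 30.8]
   z 175 y [17.1 20.3 23.3]
   z 190 y [10.2 12.6 15.7]
   z 205 y [-4.3  2.1  8.5]
   z 220 y [-0.6  2.1  4.6]
```

View pics/w3.png

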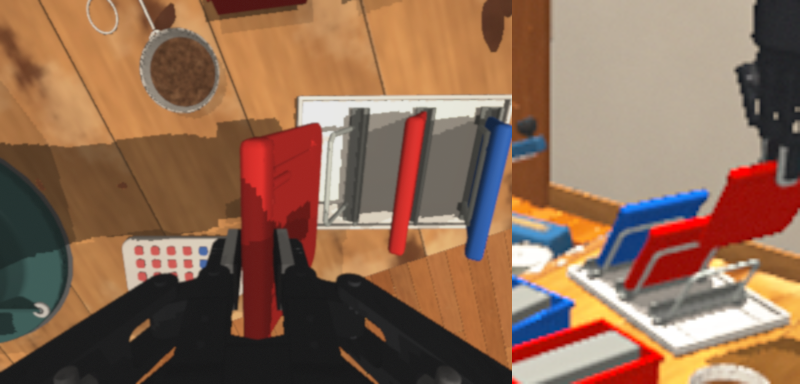

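The first red scraper is held at about 27° of tilt, its lower edge toward +tool y at z≈114 mm. I'll carry it to the red caddy's far slot, enter with the lower edge first, then lever it upright against the slot wall.

>>> jog_arm:
  steps:
    - {"delta_pos": [15, -1, 0], "roll": 0, "gripper": 8}
    - {"delta_pos": [40, -2, 0], "roll": -1, "gripper": 8}
    - {"delta_pos": [70, -4, 0], "roll": -2, "gripper": 8}
    - {"delta_pos": [100, -6, 0], "roll": -3, "gripper": 8}
    - {"delta_pos": [130, -7, 0], "roll": -4, "gripper": 8}
    - {"delta_pos": [160, -9, 0], "roll": -5, "gripper": 8}
    - {"delta_pos": [190, -11, 0], "roll": -6, "gripper": 8}
    - {"delta_pos": [212, -12, 0], "roll": -6.6, "gripper": 8}
    - {"delta_pos": [224, -13, 0], "roll": -6.6, "gripper": 8}
    - {"delta_pos": [224, -13, 0], "roll": -6.6, "gripper": 8}

```text
time_s: 8.18
eef_pos: [0.4029, 0.2907, 0.1556]
orientation: [-3.14, 0.0, 1.573]
force: [0.6, -0.2, -0.7]
opening: 0.0163
grasp_force: 24.4
```

```bash
python3 - <<'E'
from h import *
f=held()
P,C=pts(f); r,b=colors(C)
for n,m,in(("red",r),("blue",b)):
    T=P[m&(P[:,1]>.19)&(P[:,1]<.42)&(P[:,2]>.06)&(P[:,2]<.072)&(P[:,0]>.33)&(P[:,0]<.62)]
    print(n,cv2.minAreaRect((T[:,:2]*1000).astype(np.float32)),len(T),np.median(T[:,2]))
cv2.imwrite("pics/w4.png",f["color"][...,::-1])
E
```

```text
tcp [0.4029 0.2907 0.1556] yaw 90.1 open 0.0163 F 24.4
scene 1596 z [ 56. 212.] x [-66.  72.]
   z 63 y [-35.3   4.9  53.3]
   z 108 y [44.9 45.5 47.4]
   z 123 y [37.8 40.6 43.8]
   z 138 y [30.  33.  36.4]
   z 153 y [22.5 25.2 28.5]
   z 168 y [14.2 17.9 21.3]
   z 183 y [ 6.7 10.  13.4]
   z 198 y [-4.8 -1.8  5.9]
   z 213 y [-6.3 -4.  -0.4]
wrist 13614 z [ 62. 212.] x [-47.  70.]
   z 69 y [-35.7 -31.3  50.8]
   z 114 y [44.3 45.6 47.2]
   z 129 y [37.1 40.1 43.2]
   z 144 y [29.5 32.6 35.6]
   z 159 y [21.9 24.9 28. ]
   z 174 y [14.4 17.4 20.5]
   z 189 y [ 8.2 10.2 13. ]
   z 204 y [-6.  -0.3  5.9]
red ((412.75311279296875, 295.9844970703125), (93.93048858642578, 134.68540954589844), 0.39428913593292236) 1708 0.06369854657796485
blue ((536.0636596679688, 299.4422607421875), (93.98677062988281, 143.48379516601562), 11.151966094970703) 3234 0.0636380762268243
```

View pics/w4.png

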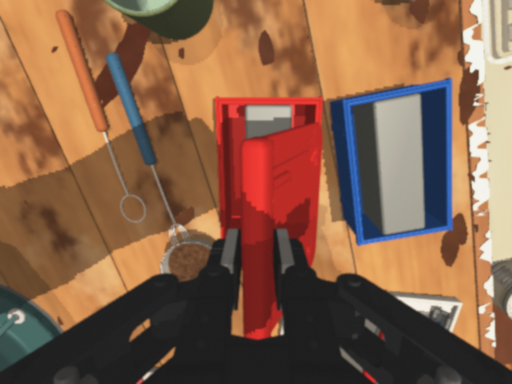

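Red rim centre is at (413,291); the held blade's lower edge is over the far slot (crop column ~315). Lowering 66 mm.

>>> jog_arm:
  steps:
    - {"delta_pos": [-1, -3, 8], "roll": 0, "gripper": 8}
    - {"delta_pos": [-1, -3, 18], "roll": 0, "gripper": 8}
    - {"delta_pos": [-1, -3, 28], "roll": 0, "gripper": 8}
    - {"delta_pos": [-1, -3, 38], "roll": 0, "gripper": 8}
    - {"delta_pos": [-1, -3, 46], "roll": 0, "gripper": 8}
    - {"delta_pos": [-1, -3, 52], "roll": 0, "gripper": 8}
    - {"delta_pos": [-1, -3, 58], "roll": 0, "gripper": 8}
    - {"delta_pos": [-1, -3, 63], "roll": 0, "gripper": 8}
    - {"delta_pos": [-1, -3, 66], "roll": 0, "gripper": 8}
    - {"delta_pos": [-1, -3, 66], "roll": 0, "gripper": 8}
  newtons: 20

```text
time_s: 9.17
eef_pos: [0.4002, 0.2881, 0.0901]
orientation: [-3.141, 0.0, 1.571]
force: [-0.7, -0.7, 0.3]
opening: 0.0166
grasp_force: 24.4
```

>>> jog_arm:
  steps:
    - {"delta_pos": [0, 5, 0], "roll": 0, "gripper": 8}
    - {"delta_pos": [0, 10, 0], "roll": 0, "gripper": 8}
    - {"delta_pos": [0, 15, 0], "roll": 0, "gripper": 8}
    - {"delta_pos": [0, 20, 0], "roll": 0, "gripper": 8}
    - {"delta_pos": [0, 25, 0], "roll": 0, "gripper": 8}
    - {"delta_pos": [0, 30, 0], "roll": 0, "gripper": 8}
    - {"delta_pos": [0, 34, 0], "roll": 0, "gripper": 8}
    - {"delta_pos": [0, 38, 0], "roll": 0, "gripper": 8}
    - {"delta_pos": [0, 42, 0], "roll": 0, "gripper": 8}
    - {"delta_pos": [0, 45, 0], "roll": 0, "gripper": 8}

```text
time_s: 10.0
eef_pos: [0.4459, 0.2883, 0.0905]
orientation: [3.142, 0.0, 1.571]
force: [0.1, -0.4, -1.5]
opening: 0.0122
grasp_force: 19.9
```

```bash
python3 - <<'E'
from h import *
print(env.state()["force"].round(1))
f=held(); cv2.imwrite("pics/w5.png",f["color"][...,::-1])
E
```

```text
[ 0.1 -0.4 -1.5]
tcp [0.4459 0.2883 0.0905] yaw 90.0 open 0.0122 F 19.9
scene 2572 z [  5. 142.] x [-63.  73.]
   z 11 y [-77.6 -75.6 -72.9]
   z 26 y [-77.6 -75.7 -70.5]
   z 41 y [-77.5 -75.4 -21.2]
   z 56 y [-78.4 -74.6   1.9]
   z 71 y [-77.1  -1.2   2.3]
   z 86 y [-1.7  0.   1.8]
   z 101 y [-1.8 -0.3  1.5]
   z 116 y [-2.2 -0.3  1.6]
   z 131 y [-5.9 -2.6 -0.2]
   z 146 y [-5.3 -3.1  0. ]
top 136 z [ 0. 66.] x [48. 74.]
   z 7 y [-69.5 -63.5 -54.9]
   z 52 y [-64.2 -55.9 -48. ]
   z 67 y [-78.  -69.2 -33.8]
wrist 14116 z [  3. 143.] x [-63.  73.]
   z 9 y [-74.5 -71.9   0. ]
   z 24 y [-74.6 -74.3 -72.9]
   z 39 y [-74.6 -74.3 -67.4]
   z 54 y [-74.6 -74.3 -59.7]
   z 69 y [-78.2 -53.5  11.6]
   z 84 y [-1.2  0.6  2. ]
   z 99 y [-1.4  0.5  2.3]
   z 114 y [-1.6  0.5  2.2]
   z 129 y [-3.7  0.4  4.9]
   z 144 y [-5.  -0.   4.9]
```

Vertical and at x=0.446. Lowering to the floor and releasing.

>>> jog_arm:
  steps:
    - {"delta_pos": [0, -2, 5], "roll": 0, "gripper": 8}
    - {"delta_pos": [0, -2, 11], "roll": 0, "gripper": 8}
    - {"delta_pos": [0, -2, 17], "roll": 0, "gripper": 8}
    - {"delta_pos": [0, -2, 22], "roll": 0, "gripper": 8}
    - {"delta_pos": [0, -2, 26], "roll": 0, "gripper": 8}
    - {"delta_pos": [0, -2, 29], "roll": 0, "gripper": 8}
    - {"delta_pos": [0, -2, 29], "roll": 0, "gripper": 8}
    - {"delta_pos": [0, -2, 29], "roll": 0, "gripper": 45}
    - {"delta_pos": [0, -2, 29], "roll": 0, "gripper": 45}
    - {"delta_pos": [0, -2, 29], "roll": 0, "gripper": 45}

```text
time_s: 10.98
eef_pos: [0.4434, 0.2883, 0.0615]
orientation: [-3.141, 0.0, 1.571]
force: [-0.4, -0.4, 1.4]
opening: 0.0448
grasp_force: 0.0
```

>>> jog_arm:
  steps:
    - {"delta_pos": [0, 0, -10], "roll": 0, "gripper": 45}
    - {"delta_pos": [0, 0, -25], "roll": 0, "gripper": 45}
    - {"delta_pos": [0, 0, -45], "roll": 0, "gripper": 45}
    - {"delta_pos": [0, 0, -70], "roll": 0, "gripper": 45}
    - {"delta_pos": [-20, 5, -100], "roll": 1, "gripper": 45}
    - {"delta_pos": [-50, 14, -110], "roll": 2, "gripper": 45}
    - {"delta_pos": [-85, 25, -110], "roll": 3, "gripper": 45}
    - {"delta_pos": [-120, 37, -110], "roll": 4, "gripper": 45}
    - {"delta_pos": [-155, 48, -110], "roll": 5, "gripper": 45}
    - {"delta_pos": [-190, 58, -110], "roll": 6, "gripper": 45}

```text
time_s: 11.82
eef_pos: [0.5018, 0.0966, 0.1717]
orientation: [3.141, -0.0, 1.466]
force: [0.9, 0.9, -0.7]
opening: 0.0451
grasp_force: 0.0
```

```bash
python3 - <<'E'
from h import *
np.set_printoptions(precision=4,suppress=True)
print(env.state()["force"].round(1))
go(.510,.055,.12,83.5)
for n in ["top","scene"]:
    f=env.grab_frame(n); P,C=pts(f); r,b=colors(C)
    for nm,m,x0,x1 in (("placed",r&(P[:,1]>.2),.42,.47),("red2",r&(P[:,1]<.15),.485,.53),("blue",b&(P[:,1]<.15),.55,.6)):
        B=P[m&(P[:,2]>.1)&(P[:,2]<.13)&(P[:,0]>x0)&(P[:,0]<x1)&(P[:,1]>-.05)]
        if len(B)>30: print(n,nm,cv2.minAreaRect((B[:,:2]*1000).astype(np.float32)),B.mean(0),np.percentile(B[:,2],97))
E
```

```text
[ 0.9  0.9 -0.7]
from [0.5018 0.0966 0.1717] yaw 84.0 delta mm [-40.5  12.5  51.7] roll 0.5
top placed ((437.7486877441406, 503.00848388671875), (14.532685279846191, 544.1464233398438), 1.9210773706436157) [0.4445 0.2936 0.1121] 0.11571865905385652
top red2 ((510.0024108886719, 58.5595703125), (108.4378890991211, 14.72519588470459), 81.85321807861328) [0.5122 0.074  0.1104] 0.11446060476723338
top blue ((582.9013671875, 86.7501220703125), (25.749736785888672, 13.644969940185547), 80.44998168945312) [0.5823 0.0873 0.1107] 0.11459640830117959
scene placed ((434.0793151855469, 534.6099243164062), (12.757814407348633, 602.8987426757812), 1.6332764625549316) [0.4389 0.3228 0.1108] 0.127448916699824
scene red2 ((506.94488525390625, 54.075408935546875), (118.17157745361328, 12.167899131774902), 82.40705871582031) [0.5068 0.06   0.1089] 0.11477543398757506
scene blue ((573.3846435546875, 44.2971076965332), (110.96179962158203, 10.611028671264648), 83.08747100830078) [0.5734 0.0467 0.1084] 0.11397497601016866
```

Placed, with its top at z≈114 mm at x=0.4445. Second red next.

>>> jog_arm:
  steps:
    - {"delta_pos": [-15, 4, 5], "roll": 0.5, "gripper": 45}
    - {"delta_pos": [-32, 10, 15], "roll": 0.5, "gripper": 45}
    - {"delta_pos": [-40, 12.5, 40], "roll": 0.5, "gripper": 45}
    - {"delta_pos": [-40.5, 12.5, 70], "roll": 0.5, "gripper": 45}
    - {"delta_pos": [-40.5, 12.5, 95], "roll": 0.5, "gripper": 45}
    - {"delta_pos": [-40.5, 12.5, 110], "roll": 0.5, "gripper": 45}
    - {"delta_pos": [-40.5, 12.5, 116], "roll": 0.5, "gripper": 45}
    - {"delta_pos": [-40.5, 12.5, 116], "roll": 0.5, "gripper": 45}
    - {"delta_pos": [-40.5, 12.5, 116], "roll": 0.5, "gripper": 8}
    - {"delta_pos": [-40.5, 12.5, 116], "roll": 0.5, "gripper": 8}
  newtons: 25

```text
time_s: 12.75
eef_pos: [0.5105, 0.0569, 0.0567]
orientation: [3.14, -0.0, 1.458]
force: [-0.1, -0.3, 0.2]
opening: 0.0219
grasp_force: 0.0
```

>>> jog_arm:
  steps:
    - {"delta_pos": [0, 0, 0], "roll": 0, "gripper": 8}
    - {"delta_pos": [0, 0, 0], "roll": 0, "gripper": 8}
    - {"delta_pos": [0, 0, 0], "roll": 0, "gripper": 8}
    - {"delta_pos": [0, 0, 0], "roll": 0, "gripper": 8}
    - {"delta_pos": [0, 0, 0], "roll": 0, "gripper": 8}
    - {"delta_pos": [0, -5, -8], "roll": 0, "gripper": 8}
    - {"delta_pos": [0, -9, -15], "roll": 0, "gripper": 8}
    - {"delta_pos": [0, -14, -23], "roll": 0, "gripper": 8}
    - {"delta_pos": [0, -20, -32], "roll": 0, "gripper": 8}
    - {"delta_pos": [0, -26, -42], "roll": 0, "gripper": 8}

```text
time_s: 13.58
eef_pos: [0.4849, 0.0595, 0.0987]
orientation: [3.139, -0.0, 1.458]
force: [5.2, -1.1, -2.4]
opening: 0.0175
grasp_force: 24.8
```

>>> jog_arm:
  steps:
    - {"delta_pos": [0, -5, -8], "roll": 0, "gripper": 8}
    - {"delta_pos": [0, -9, -15], "roll": 0, "gripper": 8}
    - {"delta_pos": [0, -14, -23], "roll": 0, "gripper": 8}
    - {"delta_pos": [0, -19, -31], "roll": 0, "gripper": 8}
    - {"delta_pos": [0, -24, -40], "roll": 0, "gripper": 8}
    - {"delta_pos": [0, -29, -48], "roll": 0, "gripper": 8}
    - {"delta_pos": [0, -32, -55], "roll": 0, "gripper": 8}
    - {"delta_pos": [0, -32, -60], "roll": 0, "gripper": 8}
    - {"delta_pos": [0, -32, -62], "roll": 0, "gripper": 8}
    - {"delta_pos": [0, -32, -62], "roll": 0, "gripper": 8}

```text
time_s: 14.42
eef_pos: [0.4524, 0.0632, 0.1599]
orientation: [3.141, -0.0, 1.458]
force: [-0.3, -0.0, -0.8]
opening: 0.0165
grasp_force: 24.5
```

```bash
python3 - <<'E'
from h import *
print(env.state()["force"].round(1))
held(); go(.340,.290,.160,90)
E
```

```text
[-0.3 -0.  -0.8]
tcp [0.4524 0.0632 0.1599] yaw 83.5 open 0.0165 F 24.5
scene 808 z [121. 216.] x [-56.  53.]
   z 127 y [40.1 43.2 46.4]
   z 142 y [31.7 35.  38.4]
   z 157 y [23.3 26.7 29.9]
   z 172 y [15.3 18.9 22.3]
   z 187 y [ 6.9 11.  14.4]
   z 202 y [-5.8 -1.2  6. ]
   z 217 y [-7.6 -4.4 -1.2]
top 452 z [125. 216.] x [-3. 54.]
   z 132 y [40.2 43.5 46.7]
   z 147 y [32.  35.4 39. ]
   z 162 y [23.8 27.2 30.3]
   z 177 y [15.7 19.3 22.5]
   z 192 y [10.5 12.1 14.5]
   z 207 y [-5.4 -0.5  6.5]
wrist 11649 z [125. 215.] x [-47.  54.]
   z 131 y [39.4 42.5 45.7]
   z 146 y [31.3 34.6 37.7]
   z 161 y [23.3 26.4 29.6]
   z 176 y [15.3 18.6 21.7]
   z 191 y [ 7.9 10.4 13.7]
   z 206 y [-6.7 -0.3  6. ]
   z 221 y [-2.6 -0.3  1.8]
from [0.4521 0.0632 0.1592] yaw 83.5 delta mm [ 212.7 -137.    -0.8] roll -6.5
```

>>> jog_arm:
  steps:
    - {"delta_pos": [0, -25, -10], "roll": 0, "gripper": 8}
    - {"delta_pos": [15, -60, -15], "roll": 0, "gripper": 8}
    - {"delta_pos": [35, -95, -15], "roll": -1, "gripper": 8}
    - {"delta_pos": [60, -120, -15], "roll": -2, "gripper": 8}
    - {"delta_pos": [92, -133, -15], "roll": -3, "gripper": 8}
    - {"delta_pos": [125, -141, -15], "roll": -4, "gripper": 8}
    - {"delta_pos": [158, -141, -15], "roll": -5, "gripper": 8}
    - {"delta_pos": [190, -141, -15], "roll": -6, "gripper": 8}
    - {"delta_pos": [208, -141, -15], "roll": -6.5, "gripper": 8}
    - {"delta_pos": [214, -141, -15], "roll": -6.5, "gripper": 8}

```text
time_s: 15.4
eef_pos: [0.3361, 0.2941, 0.1739]
orientation: [-3.141, 0.0, 1.574]
force: [0.0, -0.9, -1.6]
opening: 0.0163
grasp_force: 24.9
```

```bash
python3 - <<'E'
from h import *
held(); go(.336,.292,.09,90)
E
```

```text
tcp [0.3361 0.2941 0.1739] yaw 90.2 open 0.0163 F 24.9
scene 1099 z [136. 231.] x [-56.  55.]
   z 142 y [39.2 42.5 45.7]
   z 157 y [30.9 34.3 37.8]
   z 172 y [22.9 26.2 29.5]
   z 187 y [14.9 18.2 21.2]
   z 202 y [ 6.6  9.9 13.4]
   z 217 y [-6. -3.  5.]
   z 232 y [-6.6 -3.6 -0.2]
wrist 11781 z [139. 230.] x [-49.  53.]
   z 145 y [39.8 42.9 46.2]
   z 160 y [31.8 35.1 38.3]
   z 175 y [23.8 27.  30.2]
   z 190 y [15.8 19.  22.2]
   z 205 y [ 8.1 10.8 14.2]
   z 220 y [-6.9  2.8  6.5]
   z 235 y [-3.4 -0.5  2.5]
from [0.3359 0.2913 0.1742] yaw 90.0 delta mm [ 0.7  0.1 84.2] roll 0.0
```

>>> jog_arm:
  steps:
    - {"delta_pos": [0, -1.5, 12], "roll": 0, "gripper": 8}
    - {"delta_pos": [0, -1.5, 27], "roll": 0, "gripper": 8}
    - {"delta_pos": [0, -1.5, 40], "roll": 0, "gripper": 8}
    - {"delta_pos": [0, -1.5, 50], "roll": 0, "gripper": 8}
    - {"delta_pos": [0, -1.5, 60], "roll": 0, "gripper": 8}
    - {"delta_pos": [0, -1.5, 68], "roll": 0, "gripper": 8}
    - {"delta_pos": [0, -1.5, 75], "roll": 0, "gripper": 8}
    - {"delta_pos": [0, -1.5, 80], "roll": 0, "gripper": 8}
    - {"delta_pos": [0, -1.5, 84], "roll": 0, "gripper": 8}
    - {"delta_pos": [0, -1.5, 84], "roll": 0, "gripper": 8}
  newtons: 20

```text
time_s: 16.38
eef_pos: [0.3347, 0.2915, 0.0902]
orientation: [-3.142, 0.0, 1.571]
force: [1.1, -0.1, -1.1]
opening: 0.0171
grasp_force: 26.4
```

>>> jog_arm:
  steps:
    - {"delta_pos": [0, 5, 0], "roll": 0, "gripper": 8}
    - {"delta_pos": [0, 10, 0], "roll": 0, "gripper": 8}
    - {"delta_pos": [0, 15, 0], "roll": 0, "gripper": 8}
    - {"delta_pos": [0, 20, 0], "roll": 0, "gripper": 8}
    - {"delta_pos": [0, 26, 0], "roll": 0, "gripper": 8}
    - {"delta_pos": [0, 32, 0], "roll": 0, "gripper": 8}
    - {"delta_pos": [0, 37, 0], "roll": 0, "gripper": 8}
    - {"delta_pos": [0, 42, 0], "roll": 0, "gripper": 8}
    - {"delta_pos": [0, 46, 0], "roll": 0, "gripper": 8}
    - {"delta_pos": [0, 49, 0], "roll": 0, "gripper": 8}

```text
time_s: 17.22
eef_pos: [0.3842, 0.2918, 0.0905]
orientation: [3.142, -0.0, 1.571]
force: [0.1, 0.3, -1.1]
opening: 0.0125
grasp_force: 19.9
```

```bash
python3 - <<'E'
from h import *
print(env.state()["force"].round(1))
held(); go(.382,.291,.061,90)
E
```

```text
[ 0.1  0.3 -1.1]
tcp [0.3842 0.2918 0.0905] yaw 90.0 open 0.0125 F 19.9
scene 2938 z [  5. 142.] x [-65.  70.]
   z 11 y [-15.9 -13.9 -10.5]
   z 26 y [-16.2 -14.1  -7.4]
   z 41 y [-15.8 -13.7  41.7]
   z 56 y [-16.6 -11.4  59.1]
   z 71 y [-15.1   0.4  59.8]
   z 86 y [-1.1  0.8 59.8]
   z 101 y [-1.8  0.1 57.8]
   z 116 y [-1.9  0.4 58. ]
   z 131 y [-5.5 -3.4 -0.2]
   z 146 y [-5.6 -2.6  2.6]
wrist 16046 z [  3. 142.] x [-49.  69.]
   z 10 y [-12.2  -3.6  69. ]
   z 25 y [-12.7  57.3  69.3]
   z 40 y [-12.6  57.2  69. ]
   z 55 y [-13.7  57.1  69.1]
   z 70 y [-15.9  39.2  62.6]
   z 85 y [55.4 57.  57.4]
   z 100 y [52.8 53.1 55.2]
   z 115 y [53.5 57.9 63.3]
   z 130 y [-6.7 -0.8  6. ]
   z 145 y [-5.1 -0.1  4.6]
from [0.3837 0.2918 0.0905] yaw 90.0 delta mm [-0.8 -1.7 29.5] roll 0.0
```

Upright again. Lowering, releasing and returning toward the rack for the blue one.

>>> jog_arm:
  steps:
    - {"delta_pos": [0, -2, 5], "roll": 0, "gripper": 8}
    - {"delta_pos": [0, -2, 11], "roll": 0, "gripper": 8}
    - {"delta_pos": [0, -2, 17], "roll": 0, "gripper": 8}
    - {"delta_pos": [0, -2, 22], "roll": 0, "gripper": 8}
    - {"delta_pos": [0, -2, 26], "roll": 0, "gripper": 8}
    - {"delta_pos": [0, -2, 29], "roll": 0, "gripper": 8}
    - {"delta_pos": [0, -2, 29], "roll": 0, "gripper": 8}
    - {"delta_pos": [0, -2, 29], "roll": 0, "gripper": 42}
    - {"delta_pos": [0, -2, 29], "roll": 0, "gripper": 42}
    - {"delta_pos": [0, -2, 29], "roll": 0, "gripper": 42}

```text
time_s: 18.2
eef_pos: [0.3815, 0.2918, 0.0614]
orientation: [-3.141, 0.0, 1.571]
force: [-0.5, 1.0, 0.5]
opening: 0.0417
grasp_force: 0.0
```

>>> jog_arm:
  steps:
    - {"delta_pos": [0, 0, -10], "roll": 0, "gripper": 45}
    - {"delta_pos": [0, 0, -25], "roll": 0, "gripper": 45}
    - {"delta_pos": [0, 0, -45], "roll": 0, "gripper": 45}
    - {"delta_pos": [0, 0, -70], "roll": 0, "gripper": 45}
    - {"delta_pos": [-20, 10, -100], "roll": 1, "gripper": 45}
    - {"delta_pos": [-48, 30, -115], "roll": 2, "gripper": 45}
    - {"delta_pos": [-78, 55, -115], "roll": 3, "gripper": 45}
    - {"delta_pos": [-108, 80, -115], "roll": 4, "gripper": 45}
    - {"delta_pos": [-138, 105, -115], "roll": 5, "gripper": 45}
    - {"delta_pos": [-168, 130, -115], "roll": 6, "gripper": 45}

```text
time_s: 19.03
eef_pos: [0.5126, 0.1222, 0.1766]
orientation: [3.141, -0.0, 1.466]
force: [0.8, 1.0, 0.8]
opening: 0.0453
grasp_force: 0.0
```

```bash
python3 - <<'E'
from h import *
np.set_printoptions(precision=4,suppress=True)
f=env.grab_frame("top"); g=env.grab_frame("scene")
cv2.imwrite("pics/c.png",np.hstack([cv2.resize(f["color"][110:260,130:330],(420,315)),cv2.resize(g["color"][110:270,170:340],(335,315))])[...,::-1])
for n,f in (("top",f),("scene",g),("wrist",env.grab_frame("wrist"))):
    P,C=pts(f); r,b=colors(C)
    B=P[b&(P[:,1]<.15)&(P[:,2]>.1)&(P[:,2]<.13)&(P[:,0]>.555)&(P[:,0]<.6)&(P[:,1]>-.05)]
    if len(B)>30: print(n,cv2.minAreaRect((B[:,:2]*1000).astype(np.float32)),B.mean(0),np.percentile(B[:,2],97))
    for x in (.382,.4445):
        B=P[r&(abs(P[:,0]-x)<.02)&(abs(P[:,1]-.29)<.06)&(P[:,2]>.095)]; print("placed",x,B.mean(0),np.percentile(B[:,2],97))
go(.577,.0435,.0565,83.5)
E
```

```text
placed 0.382 [0.3821 0.2896 0.1121] 0.11606515449954652
placed 0.4445 [0.4447 0.2887 0.112 ] 0.11598478018854028
scene ((572.54296875, 43.398590087890625), (112.94969940185547, 11.86421012878418), 82.07321166992188) [0.5732 0.0463 0.1083] 0.11388383822739243
placed 0.382 [0.3795 0.2949 0.1079] 0.11636640637015695
placed 0.4445 [0.4414 0.291  0.1072] 0.11571874990985886
wrist ((580.1387329101562, 70.06617736816406), (58.85621643066406, 14.714668273925781), 83.87972259521484) [0.5803 0.0781 0.1105] 0.11328667222276836
placed 0.382 [0.3855 0.254  0.1108] 0.11443278392146318
placed 0.4445 [0.446  0.2502 0.1117] 0.11456798085607352
from [0.5129 0.1219 0.176 ] yaw 83.8 delta mm [-71.   72.2 119.5] roll 0.3
```

View pics/c.png

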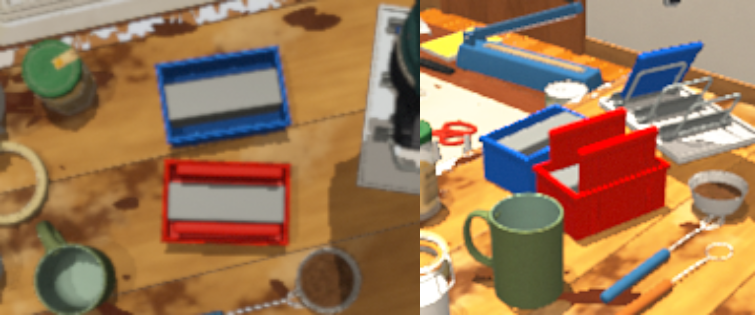

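Both red scrapers stand in the red caddy (bars at crop rows 170 and 232). Now the blue one.

>>> jog_arm:
  steps:
    - {"delta_pos": [-20, 22, 0], "roll": 0.3, "gripper": 45}
    - {"delta_pos": [-45, 46, 5], "roll": 0.3, "gripper": 45}
    - {"delta_pos": [-66, 68, 20], "roll": 0.3, "gripper": 45}
    - {"delta_pos": [-71, 72, 45], "roll": 0.3, "gripper": 45}
    - {"delta_pos": [-71, 72, 75], "roll": 0.3, "gripper": 45}
    - {"delta_pos": [-71, 72, 100], "roll": 0.3, "gripper": 45}
    - {"delta_pos": [-71, 72, 114], "roll": 0.3, "gripper": 45}
    - {"delta_pos": [-71, 72, 119.5], "roll": 0.3, "gripper": 45}
    - {"delta_pos": [-71, 72, 119.5], "roll": 0.3, "gripper": 45}
    - {"delta_pos": [-71, 72, 119.5], "roll": 0.3, "gripper": 8}
  newtons: 25

```text
time_s: 20.02
eef_pos: [0.576, 0.0463, 0.0578]
orientation: [3.141, -0.0, 1.462]
force: [-0.2, -0.5, 0.7]
opening: 0.0343
grasp_force: 0.0
```

>>> jog_arm:
  steps:
    - {"delta_pos": [0, 0, 0], "roll": 0, "gripper": 8}
    - {"delta_pos": [0, 0, 0], "roll": 0, "gripper": 8}
    - {"delta_pos": [0, 0, 0], "roll": 0, "gripper": 8}
    - {"delta_pos": [0, 0, 0], "roll": 0, "gripper": 8}
    - {"delta_pos": [0, 0, 0], "roll": 0, "gripper": 8}
    - {"delta_pos": [0, 0, 0], "roll": 0, "gripper": 8}
    - {"delta_pos": [0, -5, -8], "roll": 0, "gripper": 8}
    - {"delta_pos": [0, -9, -15], "roll": 0, "gripper": 8}
    - {"delta_pos": [0, -14, -23], "roll": 0, "gripper": 8}
    - {"delta_pos": [0, -20, -32], "roll": 0, "gripper": 8}

```text
time_s: 20.85
eef_pos: [0.5559, 0.0479, 0.0899]
orientation: [3.141, 0.0, 1.461]
force: [4.1, 0.2, -0.5]
opening: 0.0171
grasp_force: 25.2
```

>>> jog_arm:
  steps:
    - {"delta_pos": [0, -5, -8], "roll": 0, "gripper": 8}
    - {"delta_pos": [0, -11, -18], "roll": 0, "gripper": 8}
    - {"delta_pos": [0, -17, -27], "roll": 0, "gripper": 8}
    - {"delta_pos": [0, -23, -37], "roll": 0, "gripper": 8}
    - {"delta_pos": [0, -28, -46], "roll": 0, "gripper": 8}
    - {"delta_pos": [0, -33, -55], "roll": 0, "gripper": 8}
    - {"delta_pos": [0, -37, -64], "roll": 0, "gripper": 8}
    - {"delta_pos": [0, -38, -74], "roll": 0, "gripper": 8}
    - {"delta_pos": [0, -38, -85], "roll": 0, "gripper": 8}
    - {"delta_pos": [0, -38, -90], "roll": 0, "gripper": 8}

```text
time_s: 21.68
eef_pos: [0.5183, 0.0521, 0.1807]
orientation: [3.14, -0.0, 1.461]
force: [0.1, -0.1, -0.4]
opening: 0.0169
grasp_force: 24.2
```

```bash
python3 - <<'E'
from h import *
print(env.state()["force"].round(1))
held(False)
E
```

```text
[ 0.1 -0.1 -0.4]
tcp [0.5183 0.0521 0.1807] yaw 83.7 open 0.0169 F 24.2
scene 739 z [144. 234.] x [-59.  50.]
   z 151 y [43.5 47.9 51.1]
   z 166 y [34.3 38.8 42.5]
   z 181 y [24.2 29.1 32.8]
   z 196 y [15.2 19.6 23.4]
   z 211 y [ 5.6 10.  13.3]
   z 226 y [-7.5 -4.2 -0.6]
top 439 z [149. 236.] x [-6. 52.]
   z 155 y [45.2 49.2 52.9]
   z 170 y [35.5 39.4 43.1]
   z 185 y [26.1 29.9 33.6]
   z 200 y [16.2 20.1 24. ]
   z 215 y [11.4 13.  15.7]
   z 230 y [-4.2  0.3  6.4]
wrist 12223 z [148. 234.] x [-49.  52.]
   z 154 y [44.2 47.7 51.7]
   z 169 y [34.7 38.4 42.2]
   z 184 y [25.3 29.  32.8]
   z 199 y [15.5 19.5 23.3]
   z 214 y [ 8.4 10.8 14. ]
   z 229 y [-5.5  0.2  6.1]
```

Blue held at 32° of tilt, lower edge at +54 mm tool y, z≈139 mm. Carrying it to the far blue slot.

>>> jog_arm:
  steps:
    - {"delta_pos": [15, -2, 0], "roll": -1, "gripper": 8}
    - {"delta_pos": [40, -5, 0], "roll": -3, "gripper": 8}
    - {"delta_pos": [70, -9, 0], "roll": -5, "gripper": 8}
    - {"delta_pos": [100, -12, 0], "roll": -8, "gripper": 8}
    - {"delta_pos": [130, -16, 0], "roll": -10, "gripper": 8}
    - {"delta_pos": [160, -20, 0], "roll": -12, "gripper": 8}
    - {"delta_pos": [190, -24, 0], "roll": -14, "gripper": 8}
    - {"delta_pos": [220, -27, 0], "roll": -16, "gripper": 8}
    - {"delta_pos": [238, -30, 0], "roll": -17.4, "gripper": 8}
    - {"delta_pos": [244, -30, 0], "roll": -17.4, "gripper": 8}

```text
time_s: 22.67
eef_pos: [0.5143, 0.3003, 0.178]
orientation: [-3.14, -0.0, 1.769]
force: [-0.7, -0.8, -1.1]
opening: 0.017
grasp_force: 24.2
```

```bash
python3 - <<'E'
from h import *
f=held(False); go(.5154,.2984,.18,101.1)
P,C=pts(f); r,b=colors(C)
T=P[b&(P[:,1]>.19)&(P[:,1]<.42)&(P[:,2]>.06)&(P[:,2]<.072)&(P[:,0]>.33)&(P[:,0]<.62)]
print(cv2.minAreaRect((T[:,:2]*1000).astype(np.float32)),len(T))
E
```

```text
tcp [0.5143 0.3003 0.178 ] yaw 101.3 open 0.017 F 24.2
scene 793 z [141. 233.] x [-59.  52.]
   z 148 y [44.1 47.7 51.6]
   z 163 y [34.8 38.5 42.2]
   z 178 y [24.9 28.7 32.9]
   z 193 y [15.9 19.4 23.6]
   z 208 y [ 6.3  9.5 13.6]
   z 223 y [-6.6 -4.4 -0.4]
   z 238 y [-4.3 -2.   1.2]
wrist 12416 z [146. 232.] x [-50.  50.]
   z 152 y [44.  47.6 51.5]
   z 167 y [34.6 38.3 42.1]
   z 182 y [25.2 29.  32.8]
   z 197 y [15.7 19.5 23.3]
   z 212 y [ 8.4 10.8 14.1]
   z 227 y [-5.7  0.2  6.1]
from [0.5149 0.2975 0.1784] yaw 101.1 delta mm [ 0.8  0.6 -1.6] roll 0.0
((535.3944702148438, 306.36688232421875), (91.55254364013672, 127.77149200439453), 11.158638954162598) 1151
```

>>> jog_arm:
  steps:
    - {"delta_pos": [1, 0, 12], "roll": 0, "gripper": 8}
    - {"delta_pos": [1, 0, 27], "roll": 0, "gripper": 8}
    - {"delta_pos": [1, 0, 41], "roll": 0, "gripper": 8}
    - {"delta_pos": [1, 0, 52], "roll": 0, "gripper": 8}
    - {"delta_pos": [1, 0, 62], "roll": 0, "gripper": 8}
    - {"delta_pos": [1, 0, 70], "roll": 0, "gripper": 8}
    - {"delta_pos": [1, 0, 77], "roll": 0, "gripper": 8}
    - {"delta_pos": [1, 0, 82], "roll": 0, "gripper": 8}
    - {"delta_pos": [1, 0, 86], "roll": 0, "gripper": 8}
    - {"delta_pos": [1, 0, 86], "roll": 0, "gripper": 8}
  newtons: 20

```text
time_s: 23.65
eef_pos: [0.5147, 0.2987, 0.0925]
orientation: [-3.141, 0.0, 1.765]
force: [-0.3, 1.0, -1.2]
opening: 0.0171
grasp_force: 24.1
```

>>> jog_arm:
  steps:
    - {"delta_pos": [0, 5, 0], "roll": 0, "gripper": 8}
    - {"delta_pos": [0, 11, 0], "roll": 0, "gripper": 8}
    - {"delta_pos": [0, 17, 0], "roll": 0, "gripper": 8}
    - {"delta_pos": [0, 23, 0], "roll": 0, "gripper": 8}
    - {"delta_pos": [0, 29, 0], "roll": 0, "gripper": 8}
    - {"delta_pos": [0, 35, 0], "roll": 0, "gripper": 8}
    - {"delta_pos": [0, 41, 0], "roll": 0, "gripper": 8}
    - {"delta_pos": [0, 46, 0], "roll": 0, "gripper": 8}
    - {"delta_pos": [0, 50, 0], "roll": 0, "gripper": 8}
    - {"delta_pos": [0, 53, 0], "roll": 0, "gripper": 8}

```text
time_s: 24.48
eef_pos: [0.5675, 0.3092, 0.093]
orientation: [-3.142, 0.0, 1.765]
force: [0.6, -0.1, -0.4]
opening: 0.0125
grasp_force: 20.6
```

```bash
python3 - <<'E'
from h import *
print(env.state()["force"].round(1))
held(False); go(.5672,.3053,.061,101.1)
E
```

```text
[ 0.6 -0.1 -0.4]
tcp [0.5675 0.3092 0.093 ] yaw 101.1 open 0.0125 F 20.6
scene 1501 z [ 10. 142.] x [-61.  67.]
   z 17 y [-73.5 -39.4  -2.9]
   z 32 y [-74.8 -41.3  -3. ]
   z 47 y [-74.  -43.8  -0.2]
   z 62 y [-76.4  -2.    2.7]
   z 77 y [-1.5  0.5  2.2]
   z 92 y [-2.   0.1  1.9]
   z 107 y [-2.2 -0.5  1.5]
   z 122 y [-2.6 -0.9  1. ]
   z 137 y [-6.  -4.1  0.4]
top 84 z [ 2. 68.] x [58. 64.]
   z 8 y [-62.3 -57.5 -27.5]
   z 53 y [-72.1 -18.4   9.7]
   z 68 y [-73.4 -32.5   8.1]
wrist 12583 z [  3. 142.] x [-70.  66.]
   z 9 y [-73.5 -70.8   2.6]
   z 24 y [-73.6 -73.3 -70.9]
   z 39 y [-73.6 -73.3 -67.2]
   z 54 y [-73.6 -73.3 -61.9]
   z 69 y [-76.1 -42.   12.4]
   z 84 y [-1.4  0.5  2.2]
   z 99 y [-1.4  0.1  1.7]
   z 114 y [-2.  -0.1  1.7]
   z 129 y [-4.3  0.3  5.6]
   z 144 y [-4.9 -0.1  4.7]
from [0.567  0.3091 0.093 ] yaw 101.1 delta mm [-3.8 -0.5 32. ] roll 0.0
```

>>> jog_arm:
  steps:
    - {"delta_pos": [0, -1, 5], "roll": 0, "gripper": 8}
    - {"delta_pos": [0, -1, 11], "roll": 0, "gripper": 8}
    - {"delta_pos": [0, -1, 17], "roll": 0, "gripper": 8}
    - {"delta_pos": [0, -1, 22], "roll": 0, "gripper": 8}
    - {"delta_pos": [0, -1, 26], "roll": 0, "gripper": 8}
    - {"delta_pos": [0, -1, 29], "roll": 0, "gripper": 8}
    - {"delta_pos": [0, -1, 29], "roll": 0, "gripper": 8}
    - {"delta_pos": [0, -1, 29], "roll": 0, "gripper": 45}
    - {"delta_pos": [0, -1, 29], "roll": 0, "gripper": 45}
    - {"delta_pos": [0, -1, 29], "roll": 0, "gripper": 45}

```text
time_s: 25.47
eef_pos: [0.5658, 0.3089, 0.0639]
orientation: [-3.141, 0.0, 1.765]
force: [-0.8, -0.0, 1.0]
opening: 0.0449
grasp_force: 0.0
```

>>> jog_arm:
  steps:
    - {"delta_pos": [0, 0, -10], "roll": 0, "gripper": 45}
    - {"delta_pos": [0, 0, -25], "roll": 0, "gripper": 45}
    - {"delta_pos": [0, 0, -45], "roll": 0, "gripper": 45}
    - {"delta_pos": [0, 0, -70], "roll": 0, "gripper": 45}
    - {"delta_pos": [-20, 0, -100], "roll": 1, "gripper": 45}
    - {"delta_pos": [-48, 0, -125], "roll": 2, "gripper": 45}
    - {"delta_pos": [-80, 0, -125], "roll": 3, "gripper": 45}
    - {"delta_pos": [-115, 0, -125], "roll": 4, "gripper": 45}
    - {"delta_pos": [-145, 0, -125], "roll": 5, "gripper": 45}
    - {"delta_pos": [-160, 0, -125], "roll": 5, "gripper": 45}

```text
time_s: 26.3
eef_pos: [0.5973, 0.149, 0.1899]
orientation: [3.141, 0.001, 1.675]
force: [0.3, -0.7, 0.2]
opening: 0.0451
grasp_force: 0.0
```

```bash
python3 - <<'E'
from h import *
f=env.grab_frame("top"); g=env.grab_frame("scene")
cv2.imwrite("pics/d.png",np.hstack([cv2.resize(f["color"][110:260,130:330],(420,315)),cv2.resize(g["color"][110:270,170:340],(335,315))])[...,::-1])
for n,f in (("top",f),("scene",g)):
    P,C=pts(f); r,b=colors(C)
    for m,x,y in ((r,.382,.29),(r,.4445,.29),(b,.567,.305)):
        B=P[m&(abs(P[:,0]-x)<.025)&(abs(P[:,1]-y)<.07)&(P[:,2]>.095)]; print(n,len(B),B.mean(0).round(4),np.percentile(B[:,2],97).round(4))
print(env.state()["force"].round(1))
E
```

```text
top 301 [0.3836 0.2898 0.1124] 0.1157
top 298 [0.4447 0.289  0.1122] 0.1155
top 282 [0.5671 0.3046 0.1117] 0.1161
scene 357 [0.3803 0.2953 0.108 ] 0.1165
scene 307 [0.4414 0.2915 0.107 ] 0.1157
scene 263 [0.5646 0.3053 0.1076] 0.1165
[0.9 0.6 0.2]
```

View pics/d.png

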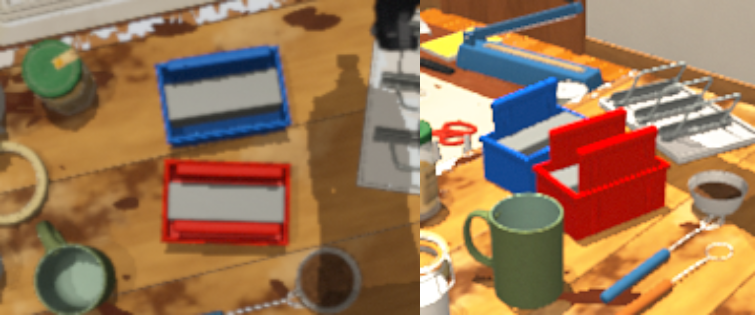

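All three stand upright in their own caddies: blue bar at crop (222,60), reds at (225,170) and (225,232). The rack is empty, the other things are unmoved and the gripper is clear.

```bash
python3 -c "
from cell import env
print(env.finish_job())"
```

```text
the job is handed in; nothing more can be done
None
```

I put both red scrapers in the red caddy and the blue one in the blue caddy, blade down and each in its own slot, and handed the job in at about 26 s; the final pictures show all three upright and the mug, jar, bowl and fork apparently unmoved.

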